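# File the coupling-nut reorder tag under the clip

## Task

We are out of coupling nuts: take the stiff white tag that carries the tall hexagonal nut, lay it on the plywood reorder board and slide its bare end under the sprung steel clip, letting the edge lift the clip, until it meets the stop. Leave the tag lying flat on the board, centred under the clip and straight with the board, and do not disturb the other tag with the flat washer.

Things in the scene. Friction and masses are not known exactly. Their poses are not given: they have to be found in the camera images.
- hex_nut (a point): Centre of an upright steel hex nut, 30 mm across flats, 48 mm high, fixed on the loose tag to be filed: its grip. The tag is a stiff white plate 140 x 70 x 5 mm, about 0.2 kg. This point is on its centre line, 29 mm above its underside (24 above the plate's top), 115 mm from the bare front end, 25 from the rear. x points to the front end, z up; two flats face +y and -y: grip across y.
- clip_stop (a point): On the plywood board's centre line and top face, at the stop (a bar 7 mm high) under the clip. The board is fixed to the bench, 240 x 130 x 12 mm, its top 12 mm above the bench; x points along it, the way a tag is slid in, z up. It reaches from 190 mm before this point (-x) to 50 beyond. A tag fully home has its front end here, its nut 115 mm before it.
- clip (a joint): Sprung steel flap, 64 mm wide, rad: 0 shut, about 0.09 with a tag under it, at most 0.6. Hinged 15 mm beyond clip_stop, 8 above the board, it reaches to -x: its lip, 1 to 2 mm over the board, is 30 mm before clip_stop, then it turns up as a lead-in ending 50 mm before it, 12 above the board. Top of clip: 18 above the board. The lip presses with 3 N; a level push of 3 to 10 N slides a tag in.
- washer (a point): Centre of the flat steel washer (48 mm across, 6 thick) fixed on the other loose tag, a plate of the same size; 8 mm above its underside, 40 mm from its rear end. x points to its bare end, z up. Must stay where it is.
Not all that is in view belongs to the job. What is shaped like the part that bears hex_nut but green or red is not meant.

How it is judged (in metres and radians):
At the end, for the whole second after the job is handed in: The hexagonal-nut tag lies flat on the board (nut centre 25 to 34 mm above it, tilt under 0.06 rad), front end under the clip within 15 mm of the stop, within 15 mm of the board's centre line and 10 degrees of its direction; the clip rests on it (0.05 to 0.16 rad) (x of hex_nut in the frame of clip_stop between -0.13 and -0.108 m and y of hex_nut in the frame of clip_stop between -0.015 and 0.015 m and z of hex_nut in the frame of clip_stop between 0.025 and 0.034 m and angle between the x axis of hex_nut and the x axis of clip_stop, either way round below 0.175 rad and angle between hex_nut's own z axis and vertical below 0.06 rad and value of joint clip between 0.05 and 0.16 rad); the robot touches nothing.
It fails at once if the washer tag is moved by more than 20 mm (distance of washer from where it was at the start of the episode above 0.02 m).
It also fails if it takes over 38 s, if anything falls off the work surface, if the arm or the gripper's body presses on something with over 40 N, if the wrist force passes 120 N, or if a joint passes its speed limit or range.

## Robot

A 6-joint arm with a two-finger parallel gripper is mounted at the origin on the work surface. World frame = base frame: x ahead of the robot, y to its left, z up, the work surface at z = 0. Lengths are in mm, angles in rad, forces in N, time in s.
With the tool pointing down it reaches from about 275 to 750 mm from the base axis. Payload 10.2 kg.
Tool frame: the origin (TCP) lies at the very end of the fingers, on their centre line; the grasp point (between the pads) lies 19 mm behind it; z points along the fingers, y is the line along which they close (so a half turn about z gives the same grasp; the last joint's range is limited). The gripper opens to 85 mm and grips with 20 to 120 N. Pads are 22 mm wide; open, the fingers measure 114 mm over their backs; the gripper's body (76 mm by 85 mm) begins 54 mm behind the grasp point. The pads swing forward as they close: fully open they stand 13 mm farther back than shut.
Start: joints at [0.912, 0.313, 1.498, -0, 1.331, -0.223], TCP at [221.634, 475.93, 231.294] pointing down, gripper open.
Joint ranges: [-2.94, 2.94], [-0.97, 2.17], [0.19, 2.56], [-1.23, 4.37], [0.02, 3.11], [-2.88, 2.88]. Speed limits (rad/s): [2.39, 2.39, 3.01, 3.14, 3.14, 3.14].

## Interface

Orientations are given as a unit quaternion [w, x, y, z].
In Python, from rig import ctrl gives the robot as it stands.
- The arm moves only by the shell command python3 -m inch 'ROWS' [OPENING] [FORCE]. ROWS is text: rows parted by semicolons, each of 6 numbers parted by spaces: the shift along the tool's x, y, z in mm, then the turn, a rotation vector about the tool's x, y, z in units of 6 degrees (1.0 is 6 degrees). A call has exactly 10 rows; each row shifts and turns the commanded pose from where the row before left it, along the tool's axes as they then stand; what a row does not reach is not made up. A row lasts 1/12 s, in which the tool goes at most 41.7 mm and 7.16 degrees, less where a joint would pass 70% of its speed; a pose out of reach is approached as far as the arm can. A call with a gripper value outside its range is refused whole. OPENING is the opening, from 0 (shut) to 1 (fully open), set as the call begins (- or left out, the last holds). The fingers move at their own pace and stop on an object; FORCE is the grip in N (left out, the last holds). Time passes only in rows, so rows that do not move let the fingers close, or fill a call up. It gives the time, the measured TCP pose, the force, the opening and the grip force at its end, in the units of the state.
- ctrl.sense(): the state, without advancing time (a new reading comes with each control period).
- ctrl.capture(name): name is "scene" or "top" or "wrist"; returns a dict with "image" (480x640x3 uint8, red, green, blue), "intrinsics" (3x3 intrinsics, pixels), "rvec" (rotation vector, rad) and "tvec" (3), from world to camera coordinates, as OpenCV has them. Camera axes: x right, y down, z forward; pixel columns grow to the right and rows downward; lengths in mm; the calibration is good to about 2 mm. A picture is of the moment at which its call begins. There is no depth.
- ctrl.finish_job(): hands the job in; it is judged then, once.
The state is a dict: "time_s": time; "joints": joint angles; "dq": joint speeds; "tau": joint torques, N m; "eef_pos": TCP position; "ee_rot": TCP orientation; "force": force on the tool from outside, world axes, zero at the start; "wrist_torque": the same for the moment, N m; "grip_width": opening from 0.0 (shut) to 1.0 (fully open); "grip_force": force on a finger pad.
Only numpy, scipy, OpenCV 4.12 (cv2) and the standard library are available. Lean on these libraries where they do the work, as an engineer would, in place of code of your own. Each camera call takes 0.05 s, during which the arm holds its last target. There are 200 camera calls.

## Working session

There is one attempt and no reset: what is moved stays moved. The work goes in short steps, Python scripts to look and compute and a shell command to move; the robot and the scene stay as the last step left them, time stands still between calls to the robot, and variables do not carry over. Pictures are saved under pics/ and viewed, at most 10 in all, crops included, and the job is handed in when it is done.

```bash
mkdir -p pics; cat > h.py <<'E'
import numpy as np, cv2
from rig import ctrl
def cap(n,f):
    c=ctrl.capture(n); cv2.imwrite('pics/'+f+'.png',cv2.cvtColor(c['image'],cv2.COLOR_RGB2BGR))
    np.savez('pics/'+f+'.npz',K=c['intrinsics'],r=c['rvec'],t=c['tvec']); return c
def cam(f):
    d=np.load('pics/'+f+'.npz'); R=cv2.Rodrigues(d['r'])[0]; return d['K'],R,d['t'].reshape(3)
def ray(f,u,v):
    K,R,t=cam(f); d=R.T@np.linalg.solve(K,[u,v,1.]); return -R.T@t,d/np.linalg.norm(d)
def onz(f,u,v,z):
    o,d=ray(f,u,v); return o+d*(z-o[2])/d[2]
def tri(obs):
    A=np.zeros((3,3));b=np.zeros(3)
    for f,u,v in obs:
        o,d=ray(f,u,v);P=np.eye(3)-np.outer(d,d);A+=P;b+=P@o
    p=np.linalg.solve(A,b)
    return p,[np.linalg.norm(np.cross(p-ray(*o)[0],ray(*o)[1])).round(1) for o in obs]
def proj(f,p):
    K,R,t=cam(f); q=K@(R@np.array(p,float)+t); return (q[:2]/q[2]).round(1)
E
python3 -c "
from h import *
for n in ('scene','top','wrist'): cap(n,n+'0'); print(n,(-cam(n+'0')[1].T@cam(n+'0')[2]).round())
print(ctrl.sense())"
```

```text
scene [ 857. -473.  905.]
top [387. -90. 959.]
wrist [146. 512. 373.]
{'time_s': 0.15, 'joints': array([ 9.11604971e-01,  3.13315649e-01,  1.49828992e+00,  3.58757321e-06,
        1.33099135e+00, -2.23375185e-01]), 'dq': array([-3.03195582e-04, -2.29140007e-03, -7.74535363e-04, -1.49601541e-03,
       -1.61368002e-03, -6.85394501e-05]), 'tau': array([ 8.30468380e-04, -4.12365639e+01, -2.59795904e+01, -2.41516764e-04,
        3.22130094e-03, -5.04244028e-06]), 'eef_pos': array([221.49998356, 475.7623919 , 230.8592185 ]), 'ee_rot': array([-2.16037309e-04,  2.16188042e-01,  9.76351616e-01, -4.53288590e-04]), 'force': array([ 0.03037086, -0.09749267,  0.365727  ]), 'wrist_torque': array([ 0.00352162,  0.00383232, -0.01679008]), 'grip_force': 0.0, 'grip_width': 1.000708851787762}
```

View pics/scene0.png

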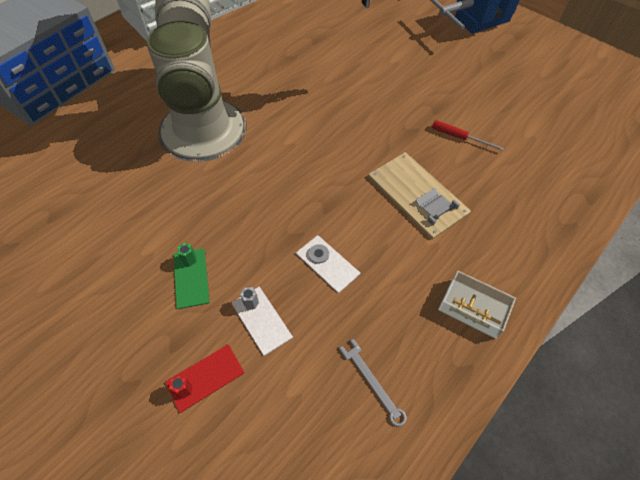

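View pics/top0.png

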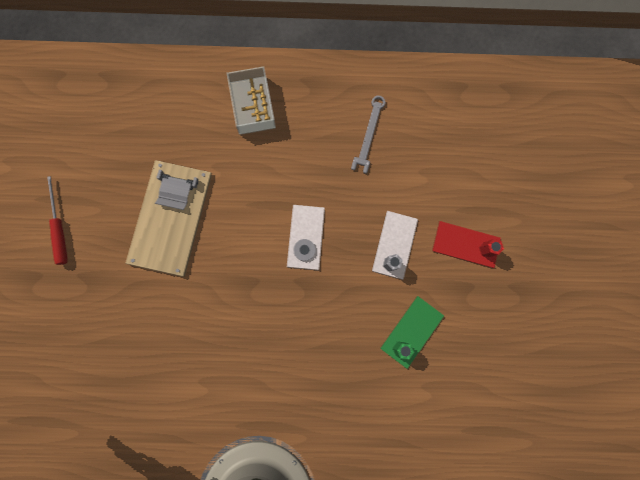

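The candidates (top view pixels) are the white nut tag (nut 394,263; scene 250,297), the green one (405,351), the red one (490,247) and the white washer tag (305,250). I choose the white tag with the tall nut. The board is at top (170,218), with the clip at (175,192). Next is one close crop montage.

```bash
python3 - <<'E'
from h import *
S=cv2.imread('pics/scene0.png');T=cv2.imread('pics/top0.png')
def c(I,x,y,w,h,k): return cv2.resize(I[y:y+h,x:x+w],None,fx=k,fy=k,interpolation=cv2.INTER_CUBIC)
# tiles 400x300
m=np.vstack([np.hstack([c(T,350,200,80,60+0,5)[:300],c(S,220,270,80,60,5)]) if 0 else np.hstack([c(T,345,205,100,75,4),c(S,220,280,100,75,4)]),
 np.hstack([cv2.resize(T[155:281,110:278],(400,300)),cv2.resize(S[150:240,355:475],(400,300))])])
cv2.imwrite('pics/m.png',m)
E
```

```text
(no output)
```

View pics/m.png

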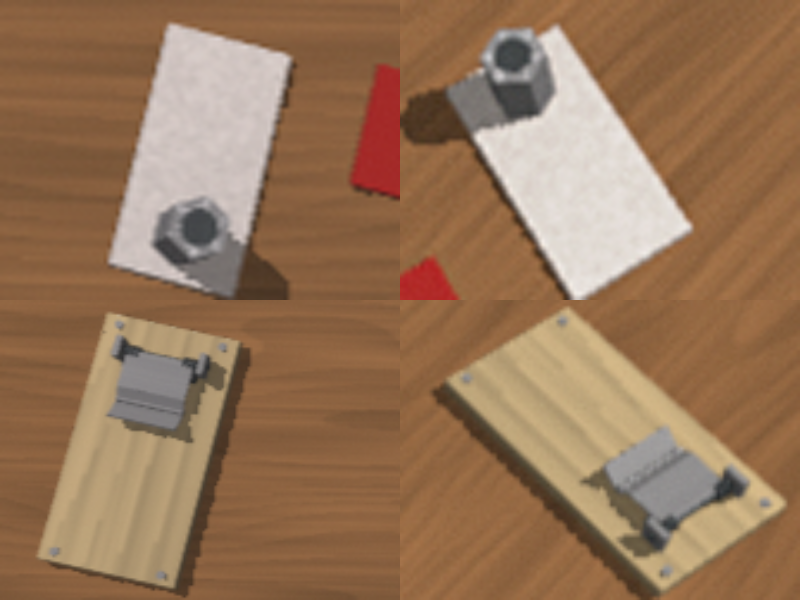

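Top left and top right show the white plate with the tall steel hex nut near one end, which confirms the choice. Bottom shows the board, with its clip lead-in facing the long bare end.

```bash
python3 - <<'E'
from h import *
f1=lambda x,y:('top0',345+x/4,205+y/4); f2=lambda x,y:('scene0',220+(x-400)/4,280+y/4)
f3=lambda x,y:('top0',110+x*.42,155+(y-300)*.42); f4=lambda x,y:('scene0',355+(x-400)*.3,150+(y-300)*.3)
def show(n,T,S,z):
    print(n)
    for a in T: print(' top',onz(*a,z).round(1))
    for a in S: print(' scn',onz(*a,z).round(1))
    for a in T:
        b=min(S,key=lambda b:np.linalg.norm(onz(*a,z)-onz(*b,z))); p,e=tri([a,b]); print(' tri',p.round(1),e)
show('tag',[f1(168,24),f1(291,57),f1(235,297),f1(108,264)],[f2(448,90),f2(558,26),f2(690,230),f2(575,300)],5)
show('nuttop',[f1(198,228)],[f2(513,55)],53)
show('board',[f3(107,313),f3(243,343),f3(177,590),f3(40,557)],[f4(570,309),f4(445,381),f4(785,503),f4(660,593)],12)
E
```

```text
tag
 top [ 606.9 -265.9    5. ]
 top [ 589.9 -334.7    5. ]
 top [ 455.2 -302.2    5. ]
 top [ 471.6 -232.6    5. ]
 scn [ 457.7 -299.9    5. ]
 scn [ 473.8 -233.1    5. ]
 scn [ 609.1 -268.1    5. ]
 scn [ 591.7 -334.2    5. ]
 tri [ 6.079e+02 -2.669e+02  2.000e-01] [np.float64(0.2), np.float64(0.2)]
 tri [ 590.7 -334.5    3.4] [np.float64(0.7), np.float64(0.7)]
 tri [ 456.3 -301.     4.4] [np.float64(1.7), np.float64(1.7)]
 tri [ 472.2 -232.7    1.9] [np.float64(0.5), np.float64(0.5)]
nuttop
 top [ 487.3 -272.5   53. ]
 scn [ 489.1 -273.2   53. ]
 tri [ 487.8 -272.8   50.3] [np.float64(0.3), np.float64(0.3)]
board
 top [707.4 257.5  12. ]
 top [681.7 127.9  12. ]
 top [448.2 174.   12. ]
 top [475.1 300.1  12. ]
 scn [479.  301.5  12. ]
 scn [452.4 175.8  12. ]
 scn [708.8 255.2  12. ]
 scn [685.8 128.3  12. ]
 tri [708.4 258.6   8.3] [np.float64(0.3), np.float64(0.3)]
 tri [684.2 130.1   7.3] [np.float64(1.4), np.float64(1.4)]
 tri [449.7 176.6   8.5] [np.float64(2.0), np.float64(2.0)]
 tri [476.6 303.1   8.2] [np.float64(1.7), np.float64(1.7)]
```

```bash
python3 -m inch '0 0 0 0 0 -0.9; 0 0 0 0 0 -0.93; -22 -33 0 0 0 0; -22 -33 0 0 0 0; -22 -33 0 0 0 0; -22 -33 0 0 0 0; -22 -33 0 0 0 0; -22 -33 0 0 0 0; -22 -33 0 0 0 0; -22 -33 0 0 0 0' 1
python3 -m inch '-22 -33 0 0 0 0; -22 -33 0 0 0 0; -22 -33 0 0 0 0; -22 -33 0 0 0 0; -22 -33 0 0 0 0; -22 -33 0 0 0 0; -22 -33 0 0 0 0; -22 -33 0 0 0 0; -22 -33 0 0 0 0; -22 -33 0 0 0 0' 1
```

```text
time_s: 0.98
eef_pos: [328.6, 175.5, 231.3]
ee_rot: [0.0, 0.122, 0.993, 0.0]
force: [1.3, 1.0, -0.1]
grip_width: 1.0
grip_force: 0.0
time_s: 1.82
eef_pos: [462.4, -198.2, 231.1]
ee_rot: [-0.0, 0.122, 0.993, 0.0]
force: [0.9, 0.1, 0.2]
grip_width: 1.002
grip_force: 0.0
```

```bash
python3 -m inch '-21.5 -33 0 0 0 0; -21.5 -33 0 0 0 0; 0 0 30 0 0 0; 0 0 30 0 0 0; 0 0 30 0 0 0; 0 0 0 0 0 0; 0 0 0 0 0 0; 0 0 0 0 0 0; 0 0 0 0 0 0; 0 0 0 0 0 0' 1
python3 -c "
from h import *
c=cap('wrist','w1'); s=ctrl.sense(); print(s['eef_pos'],s['ee_rot'])
I=cv2.imread('pics/w1.png')
e=s['eef_pos']
for p in [(488,-273,53),(472,-232.7,5),(456,-301.5,5),(591,-334.5,5),(608,-267,5)]: cv2.circle(I,tuple(int(v) for v in proj('w1',p)),3,(0,0,255),-1)
print(proj('w1',(488,-273,53)));cv2.imwrite('pics/w1b.png',I)"
```

```text
time_s: 2.65
eef_pos: [488.7, -271.0, 143.1]
ee_rot: [0.001, 0.122, 0.993, -0.001]
force: [-0.1, -0.4, 0.7]
grip_width: 0.999
grip_force: 0.0
[ 488.52062418 -270.90521972  142.72935547] [ 9.98262916e-04  1.21705294e-01  9.92565535e-01 -6.95219803e-04]
[311.7 246. ]
```

View pics/w1b.png

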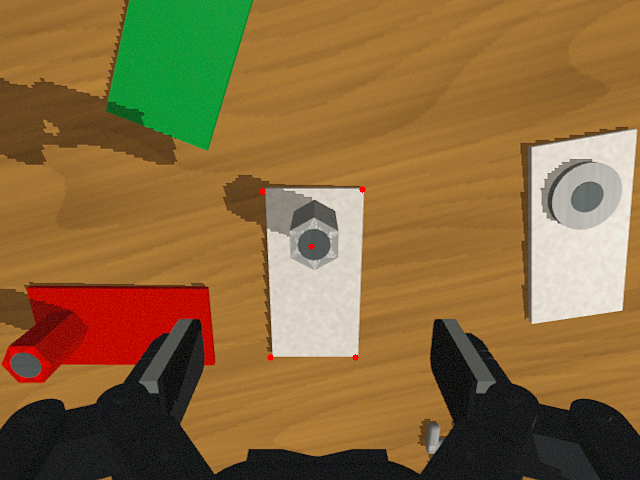

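Wrist view: nut at (314,243), predicted (311.7,246), and the tag corners match the red marks, so my estimate is within about 1–2 mm. Flats face the fingers. I'll descend and grip.

```bash
python3 -m inch '1.2 -1.4 20 0 0 0; 0 0 22 0 0 0; 0 0 22 0 0 0; 0 0 22 0 0 0; 0 0 22 0 0 0; 0 0 20 0 0 0; 0 0 0 0 0 0; 0 0 0 0 0 0; 0 0 0 0 0 0; 0 0 0 0 0 0' 0.7 60
python3 -m inch '0 0 0 0 0 0; 0 0 0 0 0 0; 0 0 0 0 0 0; 0 0 0 0 0 0; 0 0 0 0 0 0; 0 0 0 0 0 0; 0 0 0 0 0 0; 0 0 0 0 0 0; 0 0 0 0 0 0; 0 0 0 0 0 0' 0 60
```

```text
time_s: 3.53
eef_pos: [487.3, -272.3, 15.0]
ee_rot: [0.001, 0.122, 0.993, -0.001]
force: [0.3, -0.2, 0.4]
grip_width: 0.701
grip_force: 0.0
time_s: 4.37
eef_pos: [487.0, -272.0, 14.2]
ee_rot: [0.001, 0.122, 0.993, -0.0]
force: [-1.3, 0.4, 5.8]
grip_width: 0.341
grip_force: 60.3
```

```bash
python3 -m inch '0 0 -5 0 0 0; 0 0 -15 0 0 0; 0 0 -25 0 0 0; 0 0 -25 0 0 0; 0 0 -20 0 0 -0.47; 0 0 -10 0 0 0; 3 10 0 0 0 0; 5 21 0 0 0 0; 7.4 31 0 0 0 0; 7.4 31 0 0 0 0' 0 60
python3 -m inch '7.4 31 0 0 0 0; 7.4 31 0 0 0 0; 7.4 31 0 0 0 0; 7.4 31 0 0 0 0; 7.4 31 0 0 0 0; 7.4 31 0 0 0 0; 7.4 31 0 0 0 0; 7.4 31 0 0 0 0; 7.4 31 0 0 0 0; 7.4 31 0 0 0 0' 0 60
python3 -m inch '7.4 31 0 0 0 0; 7.4 31 0 0 0 0; 5 21 0 0 0 0; 2 10 0 0 0 0; 0 0 0 0 0 0; 0 0 0 0 0 0; 0 0 0 0 0 0; 0 0 0 0 0 0; 0 0 0 0 0 0; 0 0 0 0 0 0' 0 60
python3 -c "
from h import *
s=ctrl.sense(); print(s['eef_pos'],s['ee_rot'])
W=cap('wrist','w2');cap('top','t2');cap('scene','s2')
I=cv2.imread('pics/t2.png')[130:292,100:316];J=cv2.imread('pics/s2.png')[110:260,330:530]
cv2.imwrite('pics/m2.png',np.hstack([cv2.imread('pics/w2.png')[:,120:520],np.vstack([cv2.resize(I,(400,300)),cv2.resize(J,(400,300))])[:480]]))"
```

```text
time_s: 5.2
eef_pos: [481.0, -174.1, 111.6]
ee_rot: [-0.001, 0.099, 0.995, 0.001]
force: [1.1, 0.3, -2.5]
grip_width: 0.34
grip_force: 59.6
time_s: 6.03
eef_pos: [467.9, 144.4, 111.8]
ee_rot: [-0.001, 0.098, 0.995, -0.0]
force: [1.0, 0.0, -2.2]
grip_width: 0.341
grip_force: 59.6
time_s: 6.87
eef_pos: [466.4, 237.2, 113.3]
ee_rot: [0.0, 0.098, 0.995, -0.0]
force: [0.6, 0.3, -1.9]
grip_width: 0.347
grip_force: 59.7
[466.43483773 237.24668677 113.30973745] [ 7.85858772e-06  9.78865366e-02  9.95197581e-01 -3.24932993e-05]
```

View pics/m2.png

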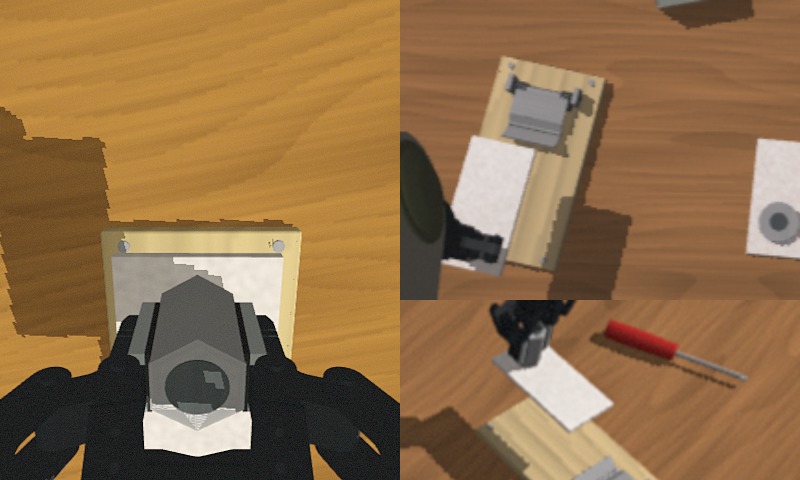

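The tag is held, centred laterally on the board in the wrist view (tag columns 112–283, board 101–300 in the crop). I'll check its pitch from the front corners.

```bash
python3 - <<'E'
from h import *
t=lambda x,y:('t2',100+x*.54,130+y*.54); s=lambda x,y:('s2',330+x*.5,110+y*.5)
for T,S in [((72,137),(212,103)),((135,150),(172,131))]:
    p,e=tri([t(*T),s(*S)]);print(p.round(1),e)
# predicted rear corners in wrist for level tag: top z = tcp-14.2+5
n=np.array([466.4,237.2]);u=np.array([.981,-.194]);v=np.array([.194,.981])
for pitch in (-.1,-.05,0,.05,.1):
  print(pitch,[proj('w2',[*(n-u*25+v*k),104.1-25*np.sin(pitch)])-[120,0] for k in(-35,35)],[(proj('t2',[*(n+u*115+v*k),104.1+115*np.sin(pitch)])-[100,130])/.54 for k in(-35,35)],[(proj('s2',[*(n+u*115+v*k),104.1+115*np.sin(pitch)])-[330,110])/.5 for k in(-35,35)])
E
```

```text
[585.7 249.7 101.5] [np.float64(0.1), np.float64(0.1)]
[574.6 182.7  99.6] [np.float64(1.6), np.float64(1.6)]
-0.1 [array([106.1, 258.3]), array([281.5, 258. ])] [array([137.59259259, 152.40740741]), array([ 75.37037037, 138.51851852])] [array([166.8, 135.4]), array([210.2, 108.4])]
-0.05 [array([106.7, 257.1]), array([280.9, 256.9])] [array([136.11111111, 151.2962963 ]), array([ 73.51851852, 137.40740741])] [array([167.8, 132.2]), array([211.2, 105.2])]
0 [array([107.4, 256. ]), array([280.2, 255.8])] [array([134.44444444, 150.18518519]), array([ 71.48148148, 136.11111111])] [array([168.8, 129. ]), array([212.4, 101.8])]
0.05 [array([108. , 254.9]), array([279.6, 254.7])] [array([132.77777778, 148.88888889]), array([ 69.44444444, 134.81481481])] [array([169.8, 125.6]), array([213.6,  98.6])]
0.1 [array([108.7, 253.8]), array([279. , 253.6])] [array([131.11111111, 147.77777778]), array([ 67.40740741, 133.51851852])] [array([170.6, 122.4]), array([214.6,  95.2])]
```

```bash
python3 -m inch '0 0 10 0 0 0; 0 0 20 0 0 0; 0 0 20 0 0 0; 0 0 20 0 0 0; 0 0 8 0 0 0; 0 0 3 0 0 0; 0 0 2 0 0 0; 0 0 1 0 0 0; 0 0 0 0 0 0; 0 0 0 0 0 0' 0 60
python3 -m inch '0 0 0.6 0 0 0; 0 0 0 0 0 0; 0 0 0.6 0 0 0; 0 0 0 0 0 0; 0 0 0.6 0 0 0; 0 0 0 0 0 0; 0 0 0 0 0 0; 0 0 0 0 0 0; 0 0 0 0 0 0; 0 0 0 0 0 0' 0 60
```

```text
time_s: 7.85
eef_pos: [466.7, 238.0, 30.0]
ee_rot: [0.001, 0.097, 0.995, 0.0]
force: [-0.4, -0.5, -2.2]
grip_width: 0.347
grip_force: 59.6
time_s: 8.68
eef_pos: [466.3, 237.9, 27.5]
ee_rot: [0.0, 0.097, 0.995, 0.0]
force: [-0.7, 1.0, -2.7]
grip_width: 0.345
grip_force: 59.6
```

```bash
python3 -m inch '0 0 0.5 0 0 0; 0 0 0 0 0 0; 0 0 0.5 0 0 0; 0 0 0 0 0 0; 0 0 0.4 0 0 0; 0 0 0 0 0 0; 0 0 0 0 0 0; 0 0 0 0 0 0; 0 0 0 0 0 0; 0 0 0 0 0 0' 0 60
```

```text
time_s: 9.52
eef_pos: [466.3, 237.9, 26.2]
ee_rot: [0.0, 0.097, 0.995, 0.0]
force: [-1.4, -0.5, 1.2]
grip_width: 0.342
grip_force: 60.0
```

```bash
python3 -m inch '-4 0 0 0 0 0; -6 0 0 0 0 0; -6 0 0 0 0 0; -6 0 0 0 0 0; -5 0 0 0 0 0; -3 0 0 0 0 0; -2 0 0 0 0 0; -2 0 0 0 0 0; 0 0 0 0 0 0; 0 0 0 0 0 0' 0 60
python3 -m inch '-2 0 0 0 0 0; -2 0 0 0 0 0; -2 0 0 0 0 0; -2 0 0 0 0 0; -2 0 0 0 0 0; -2 0 0 0 0 0; -2 0 0 0 0 0; -2 0 0 0 0 0; 0 0 0 0 0 0; 0 0 0 0 0 0' 0 60
```

```text
time_s: 10.35
eef_pos: [498.2, 231.5, 26.2]
ee_rot: [-0.002, 0.097, 0.995, -0.0]
force: [-14.0, 1.6, 11.6]
grip_width: 0.341
grip_force: 61.4
time_s: 11.18
eef_pos: [513.3, 228.7, 26.1]
ee_rot: [-0.003, 0.097, 0.995, -0.0]
force: [-13.9, 2.8, 12.4]
grip_width: 0.344
grip_force: 61.5
```

```bash
python3 -c "
from h import *
cap('top','t3');cap('scene','s3')
I=cv2.imread('pics/t3.png')[140:260,120:280];J=cv2.imread('pics/s3.png')[150:240,370:490]
cv2.imwrite('pics/m3.png',np.hstack([cv2.resize(I,(400,300)),cv2.resize(J,(400,300))]))"
```

```text
(no output)
```

View pics/m3.png

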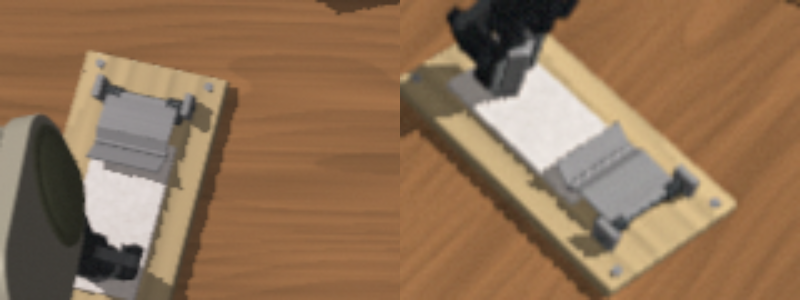

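The front end is under the clip lip (top tile ~(130,150), scene tile ~(590,170)), and the tag is centred and straight. I'll push on.

```bash
python3 -m inch '-2 0 0 0 0 0; -2 0 0 0 0 0; -2 0 0 0 0 0; -2 0 0 0 0 0; -2 0 0 0 0 0; -2 0 0 0 0 0; -2 0 0 0 0 0; -2 0 0 0 0 0; 0 0 0 0 0 0; 0 0 0 0 0 0' 0 60
python3 -m inch '-1 0 0 0 0 0; -1 0 0 0 0 0; -1 0 0 0 0 0; -1 0 0 0 0 0; 0 0 0 0 0 0; 0 0 0 0 0 0; 0 0 0 0 0 0; 0 0 0 0 0 0; 0 0 0 0 0 0; 0 0 0 0 0 0' 0 60
```

```text
time_s: 12.12
eef_pos: [529.1, 225.6, 26.1]
ee_rot: [-0.003, 0.097, 0.995, -0.0]
force: [-12.7, 3.4, 10.9]
grip_width: 0.343
grip_force: 61.4
time_s: 12.95
eef_pos: [532.8, 224.9, 26.1]
ee_rot: [-0.003, 0.097, 0.995, -0.0]
force: [-14.8, 3.0, 12.5]
grip_width: 0.342
grip_force: 61.5
```

```bash
python3 -m inch '-1 0 0 0 0 0; 0 0 0 0 0 0; -1 0 0 0 0 0; 0 0 0 0 0 0; 0 0 0 0 0 0; 0 0 0 0 0 0; 0 0 0 0 0 0; 0 0 0 0 0 0; 0 0 0 0 0 0; 0 0 0 0 0 0' 0 60
python3 -m inch '-1 0 0 0 0 0; 0 0 0 0 0 0; -1 0 0 0 0 0; 0 0 0 0 0 0; 0 0 0 0 0 0; 0 0 0 0 0 0; 0 0 0 0 0 0; 0 0 0 0 0 0; 0 0 0 0 0 0; 0 0 0 0 0 0' 0 60
```

```text
time_s: 13.78
eef_pos: [533.4, 224.7, 26.1]
ee_rot: [-0.005, 0.097, 0.995, -0.0]
force: [-23.1, 3.0, 17.6]
grip_width: 0.343
grip_force: 62.1
time_s: 14.62
eef_pos: [533.3, 224.7, 26.1]
ee_rot: [-0.007, 0.097, 0.995, -0.001]
force: [-35.4, 4.2, 25.5]
grip_width: 0.345
grip_force: 63.0
```

The tag met the stop: the TCP no longer advances and the force rises. I'll relax the push, release and lift.

```bash
python3 -m inch '1 0 0 0 0 0; 1 0 0 0 0 0; 1 0 0 0 0 0; 0 0 0 0 0 0; 0 0 0 0 0 0; 0 0 0 0 0 0; 0 0 0 0 0 0; 0 0 0 0 0 0; 0 0 0 0 0 0; 0 0 0 0 0 0' 0 30
python3 -m inch '0 0 0 0 0 0; 0 0 0 0 0 0; 0 0 0 0 0 0; 0 0 0 0 0 0; 0 0 0 0 0 0; 0 0 0 0 0 0; 0 0 0 0 0 0; 0 0 0 0 0 0; 0 0 0 0 0 0; 0 0 0 0 0 0' 0.8 30
python3 -m inch '0 0 -10 0 0 0; 0 0 -20 0 0 0; 0 0 -30 0 0 0; 0 0 -30 0 0 0; 0 0 -30 0 0 0; 0 0 -10 0 0 0; 0 0 0 0 0 0; 0 0 0 0 0 0; 0 0 0 0 0 0; 0 0 0 0 0 0' 0.8 30
python3 -c "
from h import *
cap('top','t4');cap('scene','s4');cap('wrist','w4')
I=cv2.imread('pics/t4.png')[140:260,120:280];J=cv2.imread('pics/s4.png')[140:245,365:505]
cv2.imwrite('pics/m4.png',np.hstack([cv2.imread('pics/w4.png')[:,120:520],np.vstack([cv2.resize(I,(320,240)),cv2.resize(J,(320,240))])]))"
```

```text
time_s: 15.45
eef_pos: [533.5, 224.7, 26.1]
ee_rot: [-0.003, 0.097, 0.995, -0.0]
force: [-16.3, 3.0, 13.8]
grip_width: 0.341
grip_force: 61.6
time_s: 16.28
eef_pos: [536.0, 224.1, 26.1]
ee_rot: [0.0, 0.097, 0.995, 0.0]
force: [0.5, -0.4, 0.4]
grip_width: 0.801
grip_force: 0.0
time_s: 17.12
eef_pos: [535.3, 224.0, 154.5]
ee_rot: [-0.001, 0.097, 0.995, -0.0]
force: [-0.5, -0.0, 1.0]
grip_width: 0.801
grip_force: 0.0
```

View pics/m4.png

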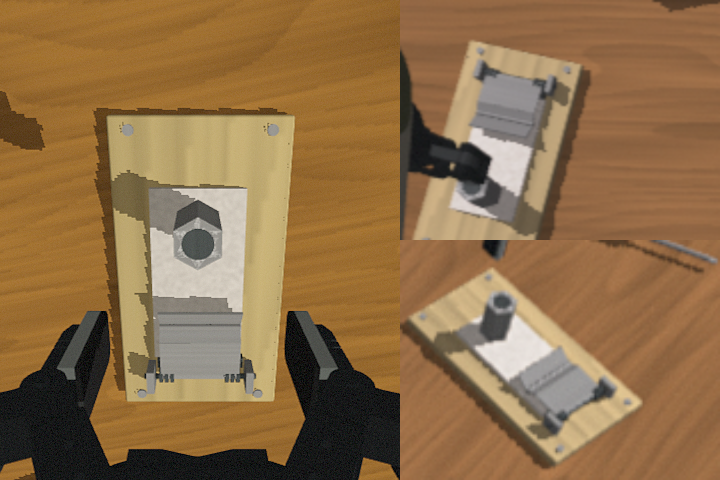

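The tag lies straight and centred under the clip, with the nut at crop (198,243), tag rear edge at row 188 and board rear edge at row 115. I'll check numerically.

```bash
python3 - <<'E'
from h import *
b=[onz('w4',227.5,115,12),onz('w4',414.5,115,12),onz('w4',394,401,12),onz('w4',246,401,12)]
u=(b[2]+b[3]-b[0]-b[1])/2;print(np.linalg.norm(u));u/=np.linalg.norm(u);v=np.array([-u[1],u[0],0])
st=(b[0]+b[1])/2+190*u
print('stop',st.round(1),np.degrees(np.arctan2(u[1],u[0])))
for n,p in [('rearL',onz('w4',269,188,17)),('rearR',onz('w4',366,188,17)),('nut',onz('w4',317.5,243,65))]: print(n,((p-st)@u).round(1),((p-st)@v).round(1))
E
```

```text
237.91163857667706
stop [647.8 205.7  12. ] -11.212392236808286
rearL -140.8 -36.7
rearR -140.8 32.0
nut -116.2 -2.4
```

The nut is at about x −116 and y −2 mm in the stop's frame, so the tag is home. Handing in.

```bash
python3 -c "
from rig import ctrl
print(ctrl.finish_job())"
```

```text
the job is handed in; nothing more can be done
None
```

The hex-nut tag is under the clip against the stop, measured about 116 mm before the stop and 2 mm off the centre line; I never touched the washer tag, and I handed the job in at about 17 s, though the hand-in returned no verdict.

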